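# Clear down the glass-cutting station

## Task

Clear down the glass-cutting station: stand the marker pens that lie on its board end-down in the steel beaker, pull the chip tray right out, and with the blue scraper push every piece of broken glass off the board's open end into the tray, never touching the glass with the fingers. Put the scraper back on its rubber mat and push the tray fully home with the glass in it. Then log the clean station: hold the yellow scanner level and still for two seconds with its window about 10 cm straight in front of the middle of the barcode, and lay it flat on its charging pad again, leaving timer, amber bottle and petri dish where they stand.

Things in the scene. Friction and masses are not known exactly. Their poses are not given: they have to be found in the camera images.
- station: fixed glass-cutting station, 200 x 246 mm. Origin under the board's middle, at worktop height; x points to the back panel, y to the board's closed end. White board: top 65 mm above the worktop, 160 mm wide (x -80 to 80), 220 mm long (y -110 to 110). Rims 12 mm above it at the front (x -80) and closed end (y 110); back panel (x 80) to 155 mm above the worktop. Glass pushed off the open end (y -110) falls into the tray if out
- barcode (a point): middle of the white barcode label (78 x 46 mm) on the board side of the back panel, 118 mm above the worktop; axes as the station's, so the label faces along -x
- tray (a joint): chip tray under the board: how far it is pulled out along the station's -y, m; 0 fully home, 0.10 fully out; it starts home or up to 15 mm out; light friction (1 to 2 N), no spring, stays where it is left
- tray_floor (a point): middle of the tray's inner floor (168 x 168 mm inside; walls 31 mm above the floor; it passes 14 mm under the board); axes as the station's; moves with the tray
- tray_pull (a point): the tray's black pull, an upright fin 12 mm thick (along x), 30 mm high, standing 34 mm out of the tray's front along -y; this point lies in it, 18 mm out from the front, 32 mm above the worktop, 15 mm below the fin's top; axes as the station's
- scraper_grip (a point): the blue scraper block: foot 100 mm long (its x), 36 mm thick (its y), 18 mm high, with a grip rib above it 72 mm long, 20 mm thick, reaching 56 mm above the foot's underside. This point is in the rib, 38 mm above the underside; z up. heavy foot, 0.16 kg in all
- scraper_mat_top (a point): middle of the top of the scraper's dark rubber mat, 150 mm (its x) by 60 mm, 4 mm thick, fixed; mat and charging pad lie side by side, in either order; a vortex mixer about 150 mm high stands behind them, some 50 mm off
- scanner_mid (a point): centre of the yellow pocket barcode scanner, 124 mm (x) by 44 mm (y) by 30 mm (z) high; its red window is the end at +x and it reads along +x; the rubber button on its z side is up. 0.14 kg. It needs no trigger
- scanner_focus (a point): the point where the scanner reads: 100 mm straight ahead of its window, 162 mm from its centre along its x
- scanner_pad_top (a point): middle of the top of the scanner's black charging pad, 160 mm (its x) by 66 mm, 6 mm thick, fixed
- beaker_mouth (a point): centre of the mouth of the stainless steel pen beaker, fixed, 100 mm above the worktop; 82 mm inside diameter at the mouth, wall 3 mm, inner floor 4 mm above the worktop
- drying_rack: tall wire drying rack at the left, solid, 505 mm (x) by 280 mm (y), 700 mm high, close to where the arm starts; origin at the middle of its foot; keep clear of it
- timer: white lab timer, 64 x 64 x 19 mm, a bystander; origin under its centre
- bottle_amber: amber bottle, 56 mm diameter, 124 mm high, a bystander; origin under its centre
- petri_dish: clear petri dish with agar, 90 mm across, 16 mm high, a bystander; origin under its centre
- scanner: the scanner again: origin at the centre of its underside
- marker_black_mid (a point): centre of the black marker pen, 144 mm long (its x), 14 mm thick, 13 mm high as it lies; may be absent; 14 g
- marker_red_mid (a point): centre of the red marker pen, 136 mm long (its x), 14 mm thick, 13 mm high as it lies; may be absent; 14 g
- glass_0: a piece of broken green plate glass, 6 mm thick, 18 to 30 mm across, lying on the board; origin under its centre; may be absent
- glass_1: a piece of broken green plate glass, 6 mm thick, 18 to 30 mm across, lying on the board; origin under its centre; may be absent
- glass_2: a piece of broken green plate glass, 6 mm thick, 18 to 30 mm across, lying on the board; origin under its centre; may be absent
- glass_3: a piece of broken green plate glass, 6 mm thick, 18 to 30 mm across, lying on the board; origin under its centre; may be absent
- glass_4: a piece of broken green plate glass, 6 mm thick, 18 to 30 mm across, lying on the board; origin under its centre; may be absent
- glass_5: a piece of broken green plate glass, 6 mm thick, 18 to 30 mm across, lying on the board; origin under its centre; may be absent

How it is judged:
On the way, in this order (a step that is already met when the one before it is completed fails the run):
1. the tray is pulled out (more than 85 mm) (value of joint tray above 0.085 m), for 0.2 s.
2. every piece of glass lies in the pulled-out tray (x of glass_0 in the frame of tray_floor between -0.085 and 0.085 m and y of glass_0 in the frame of tray_floor between -0.085 and 0.085 m and z of each of glass_0, glass_1, glass_2, glass_3, glass_4, glass_5 in the frame of tray_floor below 0.03 m and x of glass_1 in the frame of tray_floor between -0.085 and 0.085 m and y of glass_1 in the frame of tray_floor between -0.085 and 0.085 m and x of glass_2 in the frame of tray_floor between -0.085 and 0.085 m and y of glass_2 in the frame of tray_floor between -0.085 and 0.085 m and x of glass_3 in the frame of tray_floor between -0.085 and 0.085 m and y of glass_3 in the frame of tray_floor between -0.085 and 0.085 m and x of glass_4 in the frame of tray_floor between -0.085 and 0.085 m and y of glass_4 in the frame of tray_floor between -0.085 and 0.085 m and x of glass_5 in the frame of tray_floor between -0.085 and 0.085 m and y of glass_5 in the frame of tray_floor between -0.085 and 0.085 m and value of joint tray above 0.085 m), for 0.3 s.
3. the tray is fully home (within 8 mm) with all the glass in it (x of glass_0 in the frame of tray_floor between -0.085 and 0.085 m and y of glass_0 in the frame of tray_floor between -0.085 and 0.085 m and z of each of glass_0, glass_1, glass_2, glass_3, glass_4, glass_5 in the frame of tray_floor below 0.03 m and x of glass_1 in the frame of tray_floor between -0.085 and 0.085 m and y of glass_1 in the frame of tray_floor between -0.085 and 0.085 m and x of glass_2 in the frame of tray_floor between -0.085 and 0.085 m and y of glass_2 in the frame of tray_floor between -0.085 and 0.085 m and x of glass_3 in the frame of tray_floor between -0.085 and 0.085 m and y of glass_3 in the frame of tray_floor between -0.085 and 0.085 m and x of glass_4 in the frame of tray_floor between -0.085 and 0.085 m and y of glass_4 in the frame of tray_floor between -0.085 and 0.085 m and x of glass_5 in the frame of tray_floor between -0.085 and 0.085 m and y of glass_5 in the frame of tray_floor between -0.085 and 0.085 m and value of joint tray below 0.008 m), for 0.3 s.
4. the scanner reads the barcode: its focus point within 25 mm of the label's middle, pointing straight at it within 0.25 rad, still for 1.5 s (distance between scanner_focus and barcode below 0.025 m and angle between the x axis of scanner_mid and the x axis of barcode, either way round below 0.25 rad and linear speed of scanner below 0.03 m/s and angular speed of scanner below 0.3 rad/s), for 1.5 s.
At the end, for the whole second after the job is handed in: All glass in the tray, tray home within 8 mm; markers in the beaker (centre within 42 mm of its axis, below 110 mm, leaning under 0.85 rad); scraper upright on its mat and scanner flat, button up, on its pad, each within 30 mm of the middle, within 0.12 rad of level (all of step 3 and horizontal distance between each of marker_black_mid, marker_red_mid and beaker_mouth below 0.042 m and height (world z) of each of marker_black_mid, marker_red_mid below 0.11 m and (angle between marker_black_mid's own x axis and vertical below 0.85 rad or angle between marker_black_mid's own x axis and vertical above 2.29 rad) and (angle between marker_red_mid's own x axis and vertical below 0.85 rad or angle between marker_red_mid's own x axis and vertical above 2.29 rad) and horizontal distance between scraper_grip and scraper_mat_top below 0.03 m and angle between each of scraper_grip, scanner_mid's own z axis and vertical below 0.12 rad and height (world z) of scraper_grip below 0.05 m and horizontal distance between scanner_mid and scanner_pad_top below 0.03 m and linear speed of scanner below 0.02 m/s and height (world z) of scanner_mid below 0.03 m); the robot touches nothing.
It fails at once if the fingers touch the glass (more than 1 N) (contact force between the fingers and glass_0 above 1 N or contact force between the fingers and glass_1 above 1 N or contact force between the fingers and glass_2 above 1 N or contact force between the fingers and glass_3 above 1 N or contact force between the fingers and glass_4 above 1 N or contact force between the fingers and glass_5 above 1 N).
It fails at once if a bystander (timer, amber bottle, petri dish) is moved more than 30 mm (distance of any of timer, bottle_amber, petri_dish from where it was at the start of the episode above 0.03 m).
Of glass_0, glass_1, glass_2, glass_3, glass_4, glass_5 only 3 to 6 are there at a start; the rules pass over those that are not, and their reading is None.
Of marker_black, marker_red only 1 to 2 are there at a start; the rules pass over those that are not, and their reading is None.
At some moment in a run one of scraper, scanner may be knocked a few centimetres aside while the robot is not near it.
Once in a run the grip may slacken for a moment while it holds something.
It also fails if it takes over 192 s, if anything falls off the work surface, if the arm or the gripper's body presses on something with over 40 N, if the wrist force passes 120 N, or if a joint passes its speed limit or range.

## Robot

A 6-joint arm with a two-finger parallel gripper is mounted at the origin on a cart in front of the work surface, level with it; the furniture and walls round the work are solid. World frame = base frame: x ahead of the robot, y to its left, z up, the work surface at z = 0. Lengths are in m, angles in rad, forces in N, time in s.
With the tool pointing down it reaches from about 0.375 to 0.9 m from the base axis. Payload 3.1 kg.
Tool frame: the origin (TCP) lies on the centre line of the jaws, within the pads' length; the fingertips stand 17 mm ahead of it and the grasp point (between the pads) lies 2 mm behind it; z points along the fingers, y is the line along which they close (so a half turn about z gives the same grasp; the last joint's range is limited). The gripper opens to 87 mm and grips with 3 to 60 N. Pads are 19 mm wide; open, the fingers measure 117 mm over their backs; the gripper's body (75 mm by 190 mm) begins 51 mm behind the grasp point.
Start: joints at [1.02, 0.527, 1.433, -0, 1.181, -0.178], TCP at [0.227, 0.582, 0.24] pointing down, gripper open.
Joint ranges: [-3.08, 3.08], [-0.75, 2.2], [0.22, 2.44], [-1.43, 4.57], [0, 2.65], [-2.85, 2.85]. Speed limits (rad/s): [2.79, 2.79, 3.14, 3.14, 3.14, 3.14].

## Interface

Orientations are given as a unit quaternion [w, x, y, z].
In Python, from cell import ctrl gives the robot as it stands. Calls block until the motion is done:
- ctrl.goto(position, orientation): joint-space move of the TCP to a pose.
- ctrl.move_l(position, orientation=None, feed=0.15): straight line of the TCP; orientation=None keeps the orientation; feed is the mean speed in m/s.
- ctrl.move_joints(angles): joint-space move.
- ctrl.command_gripper(opening, grip_force=None): finger opening in m; grip_force is the grip in N (None keeps the last); returns when the fingers have stopped.
- ctrl.wait(seconds).
- ctrl.solve_ik(position, orientation): joint angles nearest the present ones, or None.
- ctrl.snapshot(name): name is "side" or "top" or "wrist"; returns a dict with "img" (420x560x3 uint8, red, green, blue), "intrinsics" (3x3 intrinsics, pixels), "D" ([k1, k2, p1, p2, k3] as OpenCV has them; the pictures are not rectified), "origin" and "attitude" of the camera in the world; the wrist camera has in their place "tool_from_camera" (4x4, takes a point from camera to tool coordinates, whose origin is the TCP and whose axes are the flange's). Camera axes: x right, y down, z forward; pixel columns grow to the right and rows downward; lengths in m; the calibration is good to about 2 mm. A picture is of the moment at which its call begins: read the wrist's pose just before it. There is no depth.
A pose or a line that the arm cannot do raises ctrl.PlanningError and nothing moves.
- ctrl.close_job(): hands the job in; it is judged then, once.
Readings, each from a call of its own:
- ctrl.current_time(): time.
- ctrl.current_joint_pos(): joint angles.
- ctrl.current_joint_velocities(): joint speeds.
- ctrl.current_joint_efforts(): joint torques, N m.
- ctrl.current_tool_pos(): TCP position.
- ctrl.current_tcp_rot(): TCP orientation.
- ctrl.current_wrist_force(): force on the tool from outside, world axes, zero at the start.
- ctrl.current_torque(): the same for the moment, N m.
- ctrl.current_width(): finger opening in m.
- ctrl.current_grip_force(): force on a finger pad.
Only numpy, scipy, OpenCV 4.12 (cv2) and the standard library are available. Lean on these libraries where they do the work, as an engineer would, in place of code of your own. Each camera call takes 0.05 s, during which the arm holds its last target. There are 200 camera calls.

## Working session

There is one attempt and no reset: what is moved stays moved. The work goes in short steps, each a Python script; the robot and the scene stay as the last script left them, time stands still between calls to the robot, and variables do not carry over. Pictures are saved under pics/ and viewed, at most 14 in all, crops included, and the job is handed in when it is done.

```bash
ls; mkdir -p pics; cat > h.py <<'E'
import numpy as np, cv2
from cell import ctrl
from scipy.spatial.transform import Rotation as R
def rot(q): return R.from_quat(np.roll(q,-1)).as_matrix()
def quat(M): return np.roll(R.from_matrix(M).as_quat(),1)
def down(yaw):
    "tool z down, closing axis (tool y) at yaw in world"
    y=np.array([np.cos(yaw),np.sin(yaw),0]); z=np.array([0,0,-1.])
    return quat(np.column_stack([np.cross(y,z),y,z]))
def snap(name,save=None):
    p=np.array(ctrl.current_tool_pos()); q=np.array(ctrl.current_tcp_rot())
    s=ctrl.snapshot(name)
    if name=='wrist':
        T=np.array(s['tool_from_camera']); M=rot(q)
        s['o']=p+M@T[:3,3]; s['R']=M@T[:3,:3]
    else:
        s['o']=np.array(s['origin']); a=np.array(s['attitude']); s['R']=a if a.shape==(3,3) else rot(a)
    if save: cv2.imwrite('pics/'+save,s['img'][:,:,::-1])
    return s
def rays(s,uv):
    u=cv2.undistortPoints(np.array(uv,float).reshape(-1,1,2),np.array(s['intrinsics']),np.array(s['D'])).reshape(-1,2)
    return (s['R']@np.column_stack([u,np.ones(len(u))]).T).T
def onz(s,uv,z):
    d=rays(s,uv); return s['o']+d*((z-s['o'][2])/d[:,2])[:,None]
def proj(s,P):
    Rt=s['R'].T
    return cv2.projectPoints(np.array(P,float).reshape(-1,1,3),cv2.Rodrigues(Rt)[0],-Rt@s['o'],np.array(s['intrinsics']),np.array(s['D']))[0].reshape(-1,2)
E
python3 - <<'E'
from h import *
import pickle
for n in('top','side'):
    s=snap(n,n+'0.png'); print(n,s['o'],s['R'][:,2],np.array(s['intrinsics'])[0,0]); pickle.dump(s,open(n+'0.pkl','wb'))
print(ctrl.current_time(),ctrl.current_tcp_rot())
E
```

```text
pics
top [0.48104481 0.05199691 1.50026865] [ 0.07963873  0.00917989 -0.99678152] 423.88748851139536
side [-0.0029652  -0.7627241   0.87196111] [ 0.47234241  0.62945978 -0.61698706] 384.84570466253325
0.1 [-3.64445282e-04  1.84844422e-01  9.82767288e-01 -9.29736349e-04]
```

View pics/top0.png

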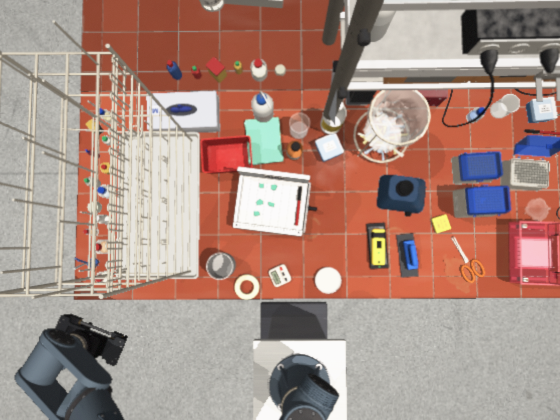

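View pics/side0.png

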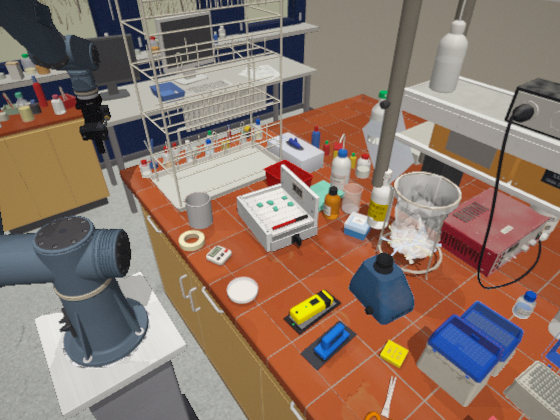

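The top picture shows the station at (272,203) with its open end and black pull at the right (313,208), a red marker at (298,206), green glass around (267,198), the beaker at (220,265), the scanner at (377,246), the scraper at (408,254), the timer at (280,275) and the dish at (328,280). The mixer is at (401,194). The side picture agrees.

```bash
python3 - <<'E'
from h import *
import pickle
s=pickle.load(open('top0.pkl','rb'))
for n,uv,z in [('boardmid',(272,203),.065),('pull',(313,208),.04),('beaker',(220,262),.1),('scanner',(377,246),.03),('scraper',(408,252),.05),('timer',(280,275),.02),('dish',(328,280),.016),('mixertop',(403,188),.15),('amber',(294,150),.12),('rackedge',(198,275),0.0)]:
    print(n,onz(s,[uv],z)[0].round(3))
# wrist views
print(ctrl.snapshot('wrist')['tool_from_camera'])
for p,y in [((.50,0.08,.42),0),((.42,-.27,.40),0)]:
    print(p,ctrl.solve_ik(p,down(y)),ctrl.solve_ik(p,down(np.pi/2)),ctrl.solve_ik(p,down(-np.pi/2)))
a=s['img'][140:310,190:440,::-1]; cv2.imwrite('pics/topcrop.png',cv2.resize(a,(750,510),interpolation=cv2.INTER_CUBIC))
E
```

```text
boardmid [0.62  0.089 0.065]
pull [ 0.604 -0.052  0.04 ]
beaker [0.423 0.259 0.1  ]
scanner [ 0.472 -0.272  0.03 ]
scraper [ 0.452 -0.371  0.05 ]
timer [0.374 0.063 0.02 ]
dish [ 0.356 -0.103  0.016]
mixertop [ 0.657 -0.333  0.15 ]
amber [0.79  0.014 0.12 ]
rackedge [0.374 0.351 0.   ]
[[ 3.63953742e-04 -9.55275581e-01 -2.95716810e-01  8.11175731e-02]
 [ 9.99999931e-01  3.26980035e-04  1.74483401e-04  2.50076449e-04]
 [-6.99862392e-05 -2.95716854e-01  9.55275634e-01 -1.44770891e-01]
 [ 0.00000000e+00  0.00000000e+00  0.00000000e+00  1.00000000e+00]]
(0.5, 0.08, 0.42) [-6.23513066e-02  1.91543139e-01  1.45387428e+00 -4.44089210e-16
  1.49617523e+00 -6.23513066e-02] [-6.23513066e-02  1.91543139e-01  1.45387428e+00 -4.44089210e-16
  1.49617523e+00 -1.63314763e+00] [-6.23513066e-02  1.91543139e-01  1.45387428e+00 -4.44089210e-16
  1.49617523e+00  1.50844502e+00]
(0.42, -0.27, 0.4) [-7.95522093e-01  1.92908049e-01  1.50498920e+00 -4.44089210e-16
  1.44369540e+00 -7.95522093e-01] [-7.95522093e-01  1.92908049e-01  1.50498920e+00 -4.44089210e-16
  1.44369540e+00 -2.36631842e+00] [-7.95522093e-01  1.92908049e-01  1.50498920e+00 -4.44089210e-16
  1.44369540e+00  7.75274233e-01]
```

View pics/topcrop.png

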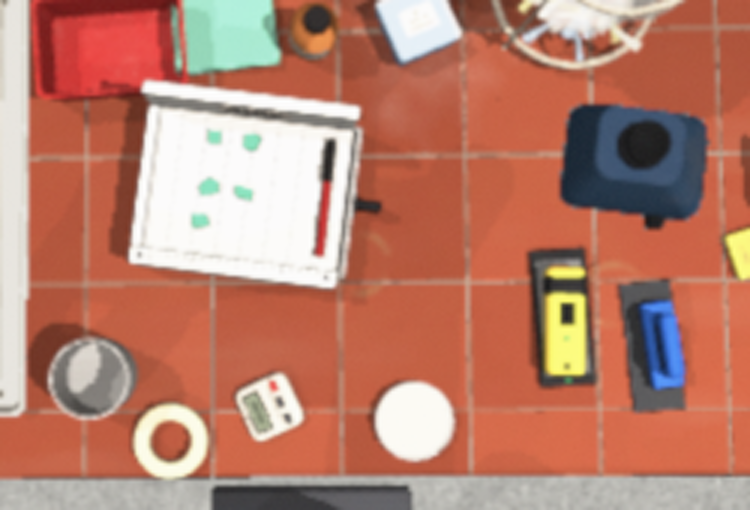

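The crop shows five green glass pieces at (214,137), (252,142), (208,187), (243,193) and (200,221). There is a single red marker with a black cap between (331,140) and (319,255). The scanner's long axis points ahead, with a dark band near the far end. Next I clear the rack by retracting, then take wrist views.

```bash
python3 - <<'E'
from h import *
import pickle
a=np.arctan2(.582,.227); 
p=np.array([.39*np.cos(a),.39*np.sin(a),.40])
ctrl.goto(p,down(a+np.pi/2))
q=np.array(ctrl.current_joint_pos()); print(q.round(3))
q[0]=-0.06; ctrl.move_joints(q)
ctrl.goto((.52,.08,.40),down(np.pi/2)); s=snap('wrist','w_st.png'); pickle.dump(s,open('w_st.pkl','wb'))
ctrl.goto((.40,-.30,.36),down(np.pi/2)); s=snap('wrist','w_pad.png'); pickle.dump(s,open('w_pad.pkl','wb'))
print(ctrl.current_time(),np.array(s['intrinsics'])[0,0])
E
```

```text
[ 0.91   0.009  1.719  0.     1.414 -1.859]
5.2083 291.981998428822
```

View pics/w_st.png

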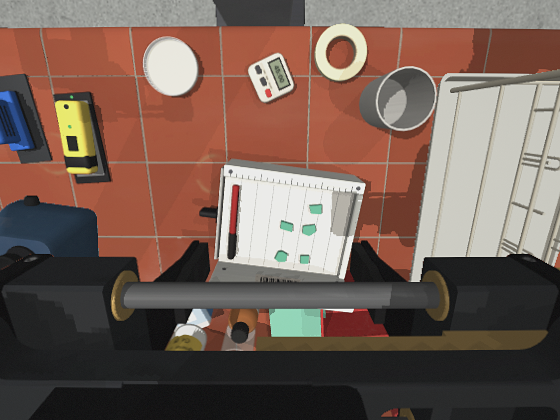

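View pics/w_pad.png

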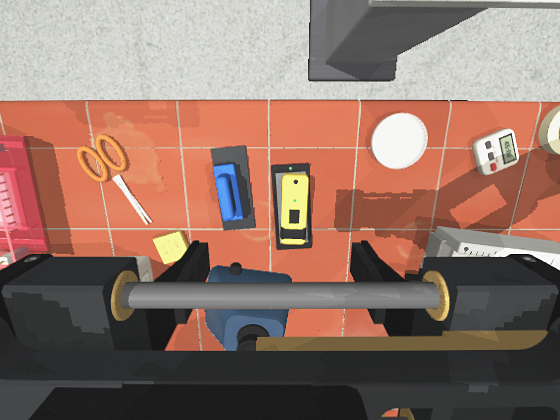

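Wrist view 1 shows the board with corners near (222,165), (364,184), (345,275) and (213,265), the red marker at (234,222), five glass pieces, the pull at (208,212), the beaker at (405,98) and the barcode at (278,280). Wrist view 2 shows the scraper at (229,190) on its mat. The scanner is at (294,207) on its pad with its dark window end at (292,238), toward +x.

```bash
cat > seg.py <<'E'
from h import *
def hsv(s): return cv2.cvtColor(s['img'],cv2.COLOR_RGB2HSV)
def blobs(m,amin):
    c,_=cv2.findContours(m.astype(np.uint8),cv2.RETR_EXTERNAL,cv2.CHAIN_APPROX_NONE)
    return sorted([k for k in c if cv2.contourArea(k)>amin],key=cv2.contourArea,reverse=True)
def rect(s,c,z):
    "metric min-area rectangle of contour c cast on height z: centre, (long,short), yaw of long axis"
    P=onz(s,c.reshape(-1,2),z)[:,:2]
    (cx,cy),(w,h),a=cv2.minAreaRect(P.astype(np.float32)*1000)
    if w<h: w,h,a=h,w,a+90
    return np.array([cx,cy])/1000,(w,h),np.deg2rad((a+90)%180-90)
E
python3 - <<'E'
from seg import *
import pickle
w=pickle.load(open('w_st.pkl','rb')); v=pickle.load(open('w_pad.pkl','rb')); t=pickle.load(open('top0.pkl','rb'))
H=hsv(w); h,sa,va=H[...,0].astype(int),H[...,1],H[...,2]
roi=np.zeros(h.shape,bool); roi[160:268,214:366]=1
for c in blobs((h>60)&(h<90)&(sa>50)&roi,25): print('glass',rect(w,c,.071))
for c in blobs(((h<8)|(h>172))&(sa>120)&roi&(np.arange(560)<243)&(np.arange(560)>225),40): print('red',rect(w,c,.072),c.reshape(-1,2).min(0),c.reshape(-1,2).max(0))
H=hsv(v); h,sa,va=H[...,0].astype(int),H[...,1],H[...,2]
roi=np.zeros(h.shape,bool); roi[135:262,195:330]=1
for c in blobs((h>22)&(h<35)&(sa>120)&roi,100): print('yel',rect(v,c,.036))
for c in blobs((h>100)&(h<125)&(sa>120)&roi,100): print('blue',rect(v,c,.02))
for c in blobs((va<75)&roi,100): print('dark',rect(v,c,.005),c.reshape(-1,2).min(0),c.reshape(-1,2).max(0))
# beaker: clicked rim in wrist
print('pull',onz(w,[(202,212)],.047), 'rim', onz(w,[(405,98)],.1))
a=w['img'][155:290,195:380,::-1]; cv2.imwrite('pics/stcrop.png',cv2.resize(a,(740,540),interpolation=cv2.INTER_CUBIC))
b=v['img'][138:258,200:320,::-1]; cv2.imwrite('pics/padcrop.png',cv2.resize(b,(600,600),interpolation=cv2.INTER_CUBIC))
E
```

```text
glass (array([0.62392249, 0.1325813 ]), (21.808366775512695, 19.200796127319336), np.float64(-1.4357161274517916))
glass (array([0.6741485 , 0.08333262]), (19.70435905456543, 19.686073303222656), np.float64(0.002315374358032532))
glass (array([0.58601599, 0.14247037]), (19.129610061645508, 14.231217384338379), np.float64(-1.568324913303303))
glass (array([0.61657538, 0.0928016 ]), (22.039743423461914, 14.329584121704102), np.float64(1.2767501860945771))
glass (array([0.67997058, 0.12551076]), (16.10809326171875, 14.377372741699219), np.float64(0.023353419804689166))
red (array([0.58726355, 0.0038244 ]), (86.32764434814453, 10.35504150390625), np.float64(-0.11335425600591469)) [230 185] [238 233]
yel (array([ 0.45437064, -0.27458823]), (96.95659637451172, 43.967567443847656), np.float64(-0.023934494506814633))
blue (array([ 0.44296265, -0.38702975]), (99.7342758178711, 37.465789794921875), np.float64(0.12867110244274757))
dark (array([ 0.47470526, -0.27686237]), (157.589599609375, 64.8973159790039), np.float64(0.06204229904551735)) [271 164] [311 248]
dark (array([ 0.43665588, -0.36957779]), (108.24332427978516, 37.08700942993164), np.float64(0.4503462994182565)) [215 162] [250 217]
dark (array([ 0.56075037, -0.44600095]), (41.911865234375, 24.720294952392578), np.float64(-0.07227486303338793)) [195 241] [208 261]
pull [[ 0.59958006 -0.05743329  0.047     ]] rim [[0.41010405 0.26068842 0.1       ]]
```

View pics/stcrop.png

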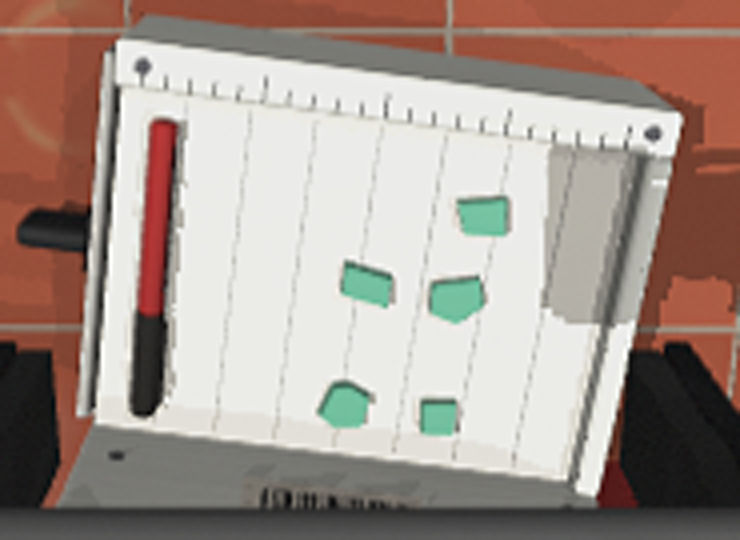

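View pics/padcrop.png

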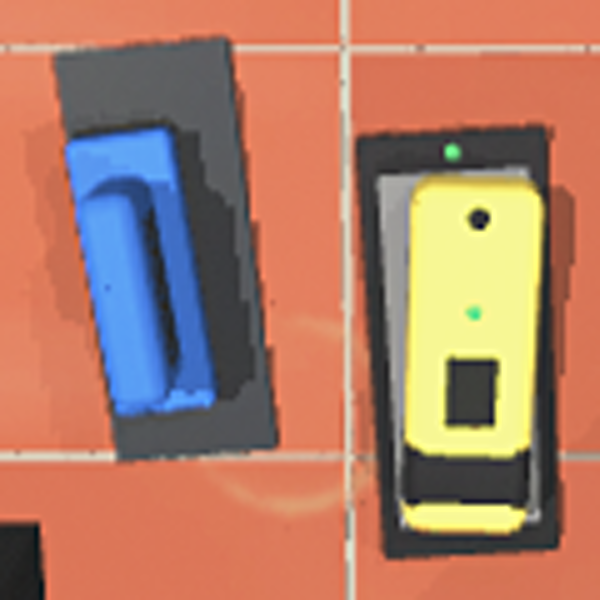

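The station crop gives the front-rim top corners at (118,40) and (682,113), the panel/board junction from (100,424) to (575,480), and the marker from (163,118) to (145,415). The pad crop gives all four corners of mat and pad. The scraper lies aside on its mat at (140,272), and the scanner at (474,350) has its window at the bottom (+x).

```bash
python3 - <<'E'
from seg import *
import pickle
w=pickle.load(open('w_st.pkl','rb')); v=pickle.load(open('w_pad.pkl','rb')); t=pickle.load(open('top0.pkl','rb'))
f=lambda P:np.array(P)/4.+[195,155]-.4
g=lambda P:np.array(P)/5.+[200,138]-.4
def show(n,P):
    P=P[:,:2]; print(n,P.round(4).tolist(),'mid',P.mean(0).round(4),'len',[round(float(np.linalg.norm(P[i]-P[i-1])),4) for i in range(len(P))],'ang',[round(float(np.arctan2(*(P[i]-P[i-1])[::-1])),3) for i in range(len(P))])
show('frontrim',onz(w,f([(118,40),(682,113)]),.077))
show('frontrim inner',onz(w,f([(118,85),(640,152)]),.077))
show('back',onz(w,f([(100,424),(575,480)]),.065))
show('open edge',onz(w,f([(122,90),(100,424)]),.065))
show('marker',onz(w,f([(163,118),(145,415)]),.0715))
show('pull top',onz(w,f([(20,228),(88,230)]),.047))
show('mat',onz(v,g([(55,57),(230,37),(280,447),(118,460)]),.004))
show('pad',onz(v,g([(356,137),(547,125),(562,548),(388,558)]),.006))
show('foot',onz(v,g([(65,142),(172,128),(215,405),(117,415)]),.022))
show('scanner',onz(v,g([(411,178),(544,184),(524,532),(404,524)]),.036))
# pull in top view: 3x crop origin (190,140)
show('pull top(topcam)',onz(t,np.array([(380,205),(357,205)])/3.+[190,140]-.33,.047))
show('st topcam',onz(t,np.array([(130,262),(333,287)])/3.+[190,140]-.33,.077))
show('panel topcam',onz(t,np.array([(143,83),(360,106)])/3.+[190,140]-.33,.155))
# beaker rim: fit on dark/grey in both views
for s,b in((w,(350,450,55,140)),(t,(200,242,245,285))):
    H=hsv(s); m=np.zeros(H.shape[:2],bool); x0,x1,y0,y1=b; m[y0:y1,x0:x1]=1
    c=blobs((H[...,1]<60)&m,100)
    for k in c[:2]: print('beaker',b,k.reshape(-1,2).min(0),k.reshape(-1,2).max(0))
E
```

```text
frontrim [[0.51, -0.0076], [0.5392, 0.221]] mid [0.5246 0.1067] len [0.2305, 0.2305] ang [-1.698, 1.444]
frontrim inner [[0.5282, -0.0086], [0.5556, 0.2051]] mid [0.5419 0.0983] len [0.2155, 0.2155] ang [-1.698, 1.443]
back [[0.6866, -0.0274], [0.7148, 0.1905]] mid [0.7007 0.0815] len [0.2197, 0.2197] ang [-1.699, 1.442]
open edge [[0.5326, -0.0093], [0.6866, -0.0274]] mid [ 0.6096 -0.0184] len [0.1551, 0.1551] ang [3.025, -0.117]
marker [[0.543, 0.0082], [0.6787, -0.0055]] mid [0.6109 0.0014] len [0.1364, 0.1364] ang [3.04, -0.101]
pull top [[0.5988, -0.0617], [0.5997, -0.0313]] mid [ 0.5993 -0.0465] len [0.0304, 0.0304] ang [-1.599, 1.542]
mat [[0.3707, -0.4159], [0.3641, -0.3564], [0.5118, -0.3429], [0.517, -0.4027]] mid [ 0.4409 -0.3795] len [0.1468, 0.0599, 0.1483, 0.06] ang [-3.051, 1.683, 0.091, -1.484]
pad [[0.3975, -0.3141], [0.3933, -0.2488], [0.5512, -0.2383], [0.5554, -0.3033]] mid [ 0.4743 -0.2761] len [0.1583, 0.0654, 0.1583, 0.0652] ang [-3.073, 1.635, 0.067, -1.507]
foot [[0.3967, -0.4103], [0.392, -0.3745], [0.4891, -0.3638], [0.4929, -0.3984]] mid [ 0.4427 -0.3867] len [0.0969, 0.0361, 0.0977, 0.0348] ang [-3.018, 1.701, 0.11, -1.462]
scanner [[0.4061, -0.2955], [0.408, -0.2522], [0.5311, -0.2555], [0.5282, -0.2975]] mid [ 0.4683 -0.2752] len [0.1221, 0.0433, 0.1232, 0.0421] ang [3.125, 1.527, -0.026, -1.642]
pull top(topcam) [[0.6036, -0.0633], [0.6038, -0.0369]] mid [ 0.6037 -0.0501] len [0.0263, 0.0263] ang [-1.578, 1.564]
st topcam [[0.5389, 0.2198], [0.5095, -0.0073]] mid [0.5242 0.1062] len [0.2289, 0.2289] ang [1.442, -1.699]
panel topcam [[0.7273, 0.1971], [0.7007, -0.0347]] mid [0.714  0.0812] len [0.2334, 0.2334] ang [1.457, -1.685]
beaker (350, 450, 55, 140) [359  66] [449 139]
beaker (350, 450, 55, 140) [350  55] [365  76]
beaker (200, 242, 245, 285) [206 253] [234 279]
```

```bash
cat >> h.py <<'E'
SO=np.array([.6214,.0917]); SY=-.128
EX=np.array([np.cos(SY),np.sin(SY)]); EY=np.array([-np.sin(SY),np.cos(SY)])
def st(x,y,z): return np.array([*(SO+x*EX+y*EY),z])
def tilt(az,t):
    "tool z leans t from straight down towards azimuth az; closing axis horizontal"
    z=np.array([np.cos(az)*np.sin(t),np.sin(az)*np.sin(t),-np.cos(t)]); y=np.array([-np.sin(az),np.cos(az),0])
    return quat(np.column_stack([np.cross(y,z),y,z]))
BK=np.array([.410,.2605]); MAT=np.array([.4409,-.3795]); MATY=.091; PAD=np.array([.4743,-.2761]); PADY=.067
def stat(m=''): print(m,'t%.1f'%ctrl.current_time(),np.array(ctrl.current_tool_pos()).round(4),'w%.4f'%ctrl.current_width(),'g',np.round(ctrl.current_grip_force(),1),'F',np.array(ctrl.current_wrist_force()).round(1))
def tcp_place(az,t,grip=.0135,L=.098,tipz=.045,off=-.02):
    f=np.array([np.cos(az),np.sin(az)]); 
    tip=np.array([*(BK+off*f),tipz]); M=rot(tilt(az,t))
    return tip-L*M[:,0]-grip*M[:,2]
E
python3 - <<'E'
from h import *
for t in(1.0,1.15):
  for az in np.arange(-2,3.2,.4):
    p=tcp_place(az,t); q=ctrl.solve_ik(p,tilt(az,t)); q2=ctrl.solve_ik(p+[0,0,.09],tilt(az,t))
    print(t,round(az,1),p.round(3),None if q is None else q.round(2),None if q2 is None else q2.round(2))
E
```

```text
1.0 -2.0 [0.401 0.241 0.135] [ 0.58  0.9   1.41 -0.47  1.73  1.16] [ 0.58  0.78  1.39 -0.49  1.86  1.09]
1.0 -1.6 [0.409 0.239 0.135] [ 0.68  0.86  1.54 -0.69  1.54  1.03] [ 0.68  0.73  1.51 -0.69  1.67  0.93]
1.0 -1.2 [0.418 0.24  0.135] [ 0.76  0.82  1.71 -0.94  1.31  0.99] [ 0.76  0.66  1.69 -0.91  1.42  0.84]
1.0 -0.8 [0.425 0.245 0.135] [ 0.79  0.78  1.92 -1.28  1.07  1.06] [ 0.79  0.6   1.89 -1.18  1.14  0.84]
1.0 -0.4 [0.43  0.252 0.135] [0.76 0.77 2.14 4.45 0.92 1.3 ] None
1.0 -0.0 [0.432 0.26  0.135] [0.59 0.81 2.36 3.72 1.02 1.59] [0.59 0.51 2.31 3.9  0.75 1.31]
1.0 0.4 [0.43  0.269 0.135] None None
1.0 0.8 [0.425 0.276 0.135] None [-0.04  0.51  2.43  2.19  0.88  1.76]
1.0 1.2 [0.418 0.281 0.135] [-0.18  0.8   2.32  1.75  1.    1.6 ] [-0.18  0.51  2.28  1.53  0.97  1.99]
1.0 1.6 [0.409 0.282 0.135] [-0.17  0.76  2.1   1.21  1.08  1.88] [-0.17  0.55  2.07  1.1   1.18  2.13]
1.0 2.0 [0.401 0.28  0.135] [-0.1   0.78  1.88  0.86  1.28  2.  ] [-0.1   0.61  1.85  0.82  1.42  2.15]
1.0 2.4 [0.394 0.275 0.135] [0.   0.82 1.68 0.61 1.51 1.99] [0.   0.68 1.65 0.61 1.65 2.08]
1.0 2.8 
[... 559 characters left out ...]
1.11 1.42] None
1.15 -0.0 [0.418 0.26  0.14 ] [0.66 0.95 2.41 3.76 1.33 1.71] [0.66 0.63 2.39 3.84 1.05 1.48]
1.15 0.4 [0.417 0.264 0.14 ] None None
1.15 0.8 [0.415 0.266 0.14 ] None None
1.15 1.2 [0.413 0.268 0.14 ] [-0.29  0.93  2.37  1.72  1.17  1.41] [-0.29  0.62  2.34  1.57  1.14  1.77]
1.15 1.6 [0.41  0.268 0.14 ] [-0.26  0.85  2.1   1.21  1.21  1.77] [-0.26  0.62  2.09  1.14  1.3   2.  ]
1.15 2.0 [0.407 0.268 0.14 ] [-0.16  0.85  1.85  0.87  1.42  1.93] [-0.16  0.68  1.84  0.86  1.54  2.08]
1.15 2.4 [0.404 0.266 0.14 ] [-0.04  0.89  1.62  0.63  1.65  1.96] [-0.04  0.75  1.61  0.65  1.77  2.05]
1.15 2.8 [0.403 0.263 0.14 ] [0.1  0.94 1.43 0.42 1.85 1.88] [0.1  0.81 1.42 0.44 1.98 1.94]
```

```bash
python3 - <<'E'
from h import *
mk=np.array([.6109,.0014]); d=np.array([np.cos(-.101),np.sin(-.101)])
g=np.array([*(mk-.030*d),.085]); az=np.pi-.101
ctrl.command_gripper(.045,12)
ctrl.goto(g+[0,0,.12],tilt(az,0)); print(ctrl.current_joint_pos())
ctrl.move_l(g,feed=.12); stat('at')
ctrl.command_gripper(0,12); stat('grip')
ctrl.move_l(g+[0,0,.17],feed=.2); stat('lift')
p=tcp_place(2.0,1.15)
ctrl.goto(p+[0,0,.10],tilt(2.0,1.15)); stat('above'); print(np.array(ctrl.current_joint_pos()).round(2))
snap('side','mk.png'); snap('top','mkt.png')
a=cv2.imread('pics/mk.png')[130:270,130:300]; b=cv2.imread('pics/mkt.png')[190:310,170:316]
cv2.imwrite('pics/mk2.png',np.hstack([cv2.resize(a,(400,330)),cv2.resize(b,(400,330))]))
E
```

```text
[-1.84914161e-01  5.10324094e-01  1.58070405e+00 -5.18213568e-05
  1.05034869e+00  1.48705171e+00]
at t10.6 [0.5817 0.0043 0.0857] w0.0451 g 0.0 F [-0.2 -0.4 -0.5]
grip t11.2 [0.5811 0.0044 0.0851] w0.0129 g 12.0 F [-0.2 -0.   1.9]
lift t12.2 [0.5801 0.0046 0.2538] w0.0128 g 12.0 F [-0.2 -0.6 -1.1]
above t13.4 [0.4073 0.2673 0.2396] w0.0132 g 12.0 F [0.3 0.1 0.4]
[-0.16  0.66  1.83  0.86  1.55  2.09]
```

View pics/mk2.png

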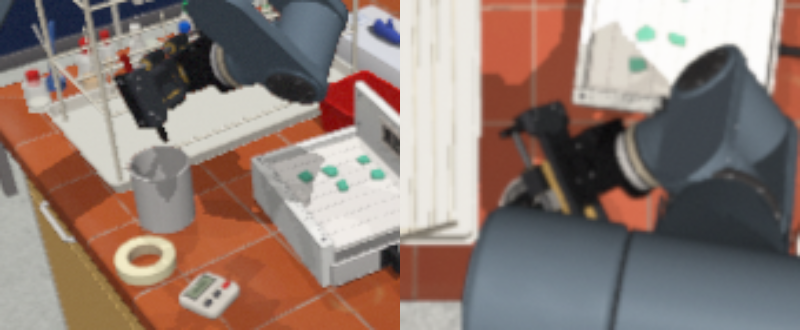

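Side view: the gripper sits above the beaker, but the pen isn't clearly visible. I'll look with the wrist camera before lowering.

```bash
python3 - <<'E'
from h import *
s=snap('wrist'); a=s['img'][:,:,::-1]; 
b=cv2.imread('pics/mk.png')[150:230,170:250]
cv2.imwrite('pics/mk3.png',np.hstack([a,cv2.resize(b,(240,420))]))
stat()
p=tcp_place(2.0,1.15); M=rot(tilt(2.0,1.15)); c=p+[0,0,.1]+.0135*M[:,2]
print(proj(s,[c+.098*M[:,0],c,c-.038*M[:,0]]))
E
```

```text
t13.6 [0.4074 0.2672 0.2401] w0.0131 g 12.0 F [-1.2  0.5  0.9]
[[281.73743292  84.90270273]
 [281.13119797 259.8145922 ]
 [280.94343052 313.09187691]]
```

View pics/mk3.png

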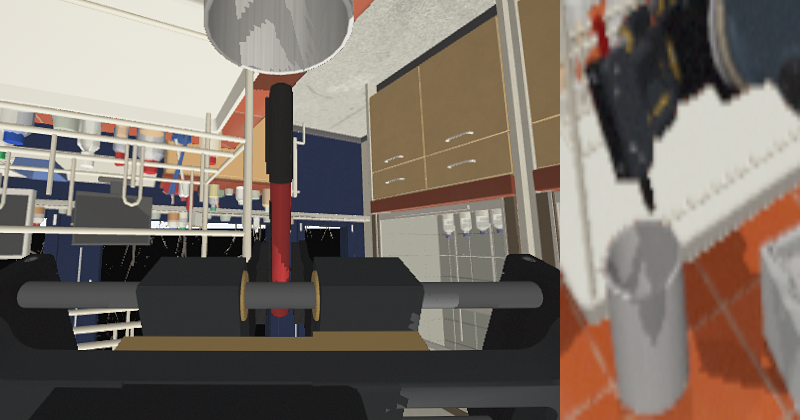

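Wrist view: the pen is held upright, cap down, with its tip at (281,85), which matches the prediction (281.7,84.9). The beaker mouth is just beyond. I'll lower and release it, then go to the tray pull.

```bash
python3 - <<'E'
from h import *
p=tcp_place(2.0,1.15); Q=tilt(2.0,1.15); M=rot(Q)
ctrl.move_l(p,feed=.1); stat('low')
ctrl.command_gripper(.03); ctrl.wait(.4)
ctrl.move_l(p-.07*M[:,2]+[0,0,.03],feed=.12)
ctrl.goto((.44,.12,.30),down(np.pi/2+np.pi)); stat('clear')
s=snap('top','mkd.png'); w=snap('wrist')
a=s['img'][240:290,195:245,::-1]; cv2.imwrite('pics/mkd2.png',np.hstack([cv2.resize(a,(420,420)),cv2.resize(w['img'][:,:,::-1],(376,420))]))
az=np.arctan2(*EY[::-1])
for A,t in((az,.45),(az+np.pi,-.45)):
    for y in(-.142,-.242): print(ctrl.solve_ik(st(-.002,y,.036),tilt(A,t)))
E
```

```text
low t14.7 [0.4069 0.2675 0.1403] w0.0135 g 12.0 F [-0.   0.7 -0.6]
clear t17.4 [0.4386 0.1206 0.2989] w0.0301 g 0.0 F [ 0.2 -0.3 -0.4]
[-0.47078474  0.83449286  1.6085244   0.53511242  0.93290534  2.42489504]
[-0.62022764  0.8525899   1.5444951   0.46644377  1.02052506  2.34701165]
[-0.47078474  0.83449286  1.6085244   0.53511242  0.93290534 -0.71669761]
[-0.62022764  0.8525899   1.5444951   0.46644377  1.02052506 -0.794581  ]
```

View pics/mkd2.png

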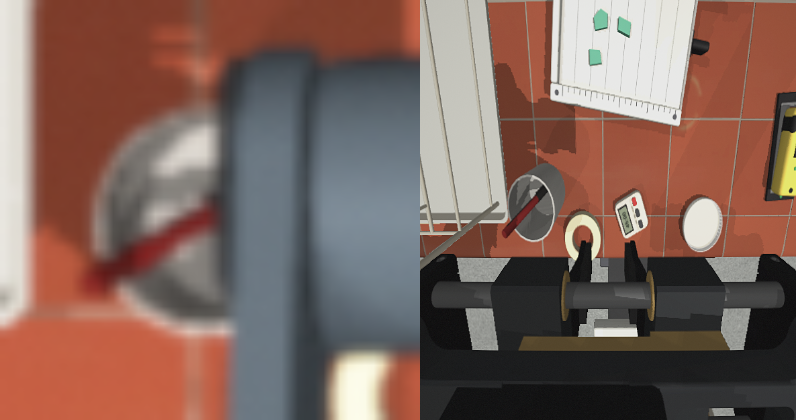

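Wrist view: the red pen stands in the beaker, leaning on the rim, and the dish and timer have not moved. Next I pull the tray.

```bash
python3 - <<'E'
from h import *
az=np.arctan2(*EY[::-1]); Q=tilt(az+np.pi,-.3)
g=st(-.002,-.146,.036)
ctrl.command_gripper(.045,25)
ctrl.goto(g+[0,0,.15],Q); print(np.array(ctrl.current_joint_pos()).round(2))
ctrl.move_l(g,feed=.12); stat('at')
ctrl.command_gripper(0,25); stat('grip')
d=0
while d<.106:
    d+= .09 if d==0 else .004
    ctrl.move_l(g-np.array([*EY,0])*d,feed=.06 if d<.091 else .03); stat('d%.3f'%d)
    F=np.array(ctrl.current_wrist_force())
    if F[:2]@EY>9: break
ctrl.command_gripper(.045); stat('open')
p=np.array(ctrl.current_tool_pos()); ctrl.move_l(p+[0,0,.15],feed=.2); stat('up')
E
```

```text
[-0.41  0.58  1.55  0.32  1.12 -0.44]
at t21.3 [ 0.6014 -0.0531  0.0368] w0.0449 g 0.0 F [ 0.5  0.2 -0.8]
grip t22.0 [ 0.6036 -0.054   0.0362] w0.0118 g 25.0 F [ 5.  -0.1 -2.5]
d0.090 t23.6 [ 0.5921 -0.1404  0.0362] w0.0116 g 25.0 F [ 9.   7.2 -3.4]
d0.094 t23.9 [ 0.592  -0.1409  0.0362] w0.0118 g 25.0 F [12.4 15.3 -4.7]
open t24.8 [ 0.5887 -0.1462  0.036 ] w0.0451 g 0.0 F [0.6 0.1 0.1]
up t25.6 [ 0.588  -0.1458  0.1851] w0.0448 g 0.0 F [ 0.3 -0.9  0.5]
```

```bash
cat >> seg.py <<'E'
def find(s,col,z,near=None,amin=100,rad=.1):
    H=hsv(s); h,sa=H[...,0].astype(int),H[...,1]
    m={'blue':(h>100)&(h<125)&(sa>120),'yellow':(h>22)&(h<35)&(sa>120),'green':(h>60)&(h<90)&(sa>50)}[col]
    r=[rect(s,c,z) for c in blobs(m,amin)]
    return [k for k in r if near is None or np.linalg.norm(k[0]-near)<rad]
E
python3 - <<'E'
from seg import *
import pickle
p=np.array(ctrl.current_tool_pos()); ctrl.move_l([p[0]-.08,p[1],.30],feed=.3)
ctrl.goto((.40,-.30,.36),down(np.pi/2)); stat()
s=snap('wrist'); t=snap('top','tray.png'); pickle.dump(t,open('tray.pkl','wb'))
for n,c,z,m in(('scraper','blue',.02,MAT),('scanner','yellow',.036,PAD)): print(n,find(s,c,z,m))
# fin: dark blob in top view near expected place
H=hsv(t); 
P=proj(t,[st(x,y,.04) for x,y in((-.03,-.13),(.03,-.13),(.03,-.29),(-.03,-.29))])
m=np.zeros(H.shape[:2],np.uint8); cv2.fillPoly(m,[P.astype(np.int32)],1)
for c in blobs((H[...,2]<70)&(m>0),8):
    Q=onz(t,c.reshape(-1,2),.047)[:,:2]-SO; print('fin x',(Q@EX).min().round(4),(Q@EX).max().round(4),'y',(Q@EY).min().round(4),(Q@EY).max().round(4))
E
```

```text
t27.9 [ 0.4002 -0.2997  0.3591] w0.0451 g 0.0 F [ 0.4  0.6 -0.6]
scraper [(array([ 0.4429436 , -0.38696704]), (99.60787963867188, 37.57672119140625), np.float64(0.1207026997570135))]
scanner [(array([ 0.45369638, -0.27455969]), (97.08805847167969, 43.993621826171875), np.float64(-0.024941169398864586))]
fin x -0.0042 0.0035 y -0.2415 -0.2169
```

The tray hit its hard stop at 0.10: the hand moved freely on once the fin was released. So it started about 12 mm out. Now the scraper.

```bash
python3 - <<'E'
from seg import *
c=np.array([.4428,-.3868]); yaw=.118
Q=down(yaw+np.pi/2)
ctrl.goto([*c,.16],Q); print(np.array(ctrl.current_joint_pos()).round(2))
ctrl.command_gripper(.05,45)
ctrl.move_l([*c,.045],feed=.12); stat('at')
ctrl.command_gripper(0,45); stat('grip')
ctrl.move_l([*c,.25],feed=.2); stat('lift')
S=down(SY+np.pi/2)
ctrl.goto(st(-.026,.088,.25),S); stat('over')
s=ctrl.solve_ik(st(.026,-.1,.105),S); print(s)
t=snap('side','scr.png'); a=cv2.imread('pics/scr.png')[150:300,190:390]; cv2.imwrite('pics/scr2.png',cv2.resize(a,(800,600)))
E
```

```text
[-0.91  0.58  1.6   0.    0.96 -2.6 ]
at t30.4 [ 0.4432 -0.3873  0.0456] w0.0501 g 0.0 F [ 0.2  0.1 -0. ]
grip t31.0 [ 0.4429 -0.387   0.0452] w0.0198 g 45.0 F [-0.3  0.1  1.5]
lift t32.2 [ 0.4421 -0.386   0.2487] w0.0194 g 45.0 F [ 0.7  0.3 -1.6]
over t34.3 [0.6072 0.1812 0.2499] w0.0200 g 45.0 F [ 0.4 -0.2 -2. ]
[-1.92864816e-01  7.06902219e-01  1.51370991e+00 -4.44089210e-16
  9.20980520e-01 -1.63566114e+00]
```

View pics/scr2.png

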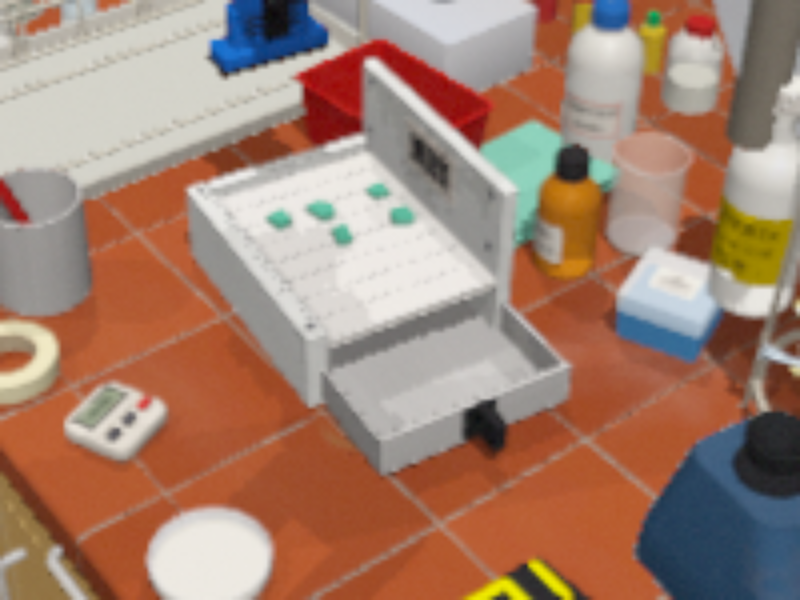

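The side view shows the tray well out, all five glass pieces on the board, and the scraper held level at (270,35). Time to scrape.

```bash
cat > lane.py <<'E'
from seg import *
S=down(SY+np.pi/2)
def lane(x,y0=.088,y1=-.102):
    ctrl.move_l(st(x,y0,.17),S,feed=.2)
    ctrl.move_l(st(x,y0,.111),feed=.1)
    f0=np.array(ctrl.current_wrist_force())[2]; z=.111
    while z>.098:
        z-=.001; ctrl.move_l(st(x,y0,z),feed=.03)
        if np.array(ctrl.current_wrist_force())[2]-f0>4: break
    stat('down z%.3f'%z)
    for y in np.linspace(y0,y1,5)[1:]:
        ctrl.move_l(st(x,y,z),feed=.07); stat('y%.3f'%y)
    ctrl.wait(.3)
    ctrl.move_l(st(x,y1,.17),feed=.15)
E
python3 - <<'E'
from lane import *
lane(-.026)
ctrl.move_l(st(0,.088,.25),feed=.3)
t=snap('top')
for g in find(t,'green',.071,SO,8,.13): d=g[0]-SO; print('glass st',(d@EX).round(3),(d@EY).round(3),np.round(g[1],0))
stat()
E
```

```text
down z0.105 t37.2 [0.6071 0.1823 0.1062] w0.0198 g 45.0 F [-1.1 -0.6  5.7]
y0.040 t38.0 [0.602  0.1345 0.1062] w0.0195 g 45.0 F [-0.3  0.3  5.7]
y-0.007 t38.8 [0.5959 0.0873 0.1062] w0.0198 g 45.0 F [-0.7  0.1  6.2]
y-0.055 t39.7 [0.5897 0.0402 0.1062] w0.0194 g 45.0 F [0.1 0.5 6.7]
y-0.102 t40.5 [ 0.5835 -0.0069  0.1062] w0.0199 g 45.0 F [-0.1  0.8  6.9]
glass st 0.054 -0.003 [14. 14.]
 t42.3 [0.6313 0.1774 0.2481] w0.0197 g 45.0 F [ 0.2 -0.  -1.5]
```

```bash
python3 - <<'E'
from lane import *
import pickle
lane(.027)
ctrl.move_l(st(-.08,.0,.28),feed=.3)
q=ctrl.current_joint_pos(); 
ctrl.goto([*MAT,.25],down(MATY+np.pi/2)); stat('mat')
t=snap('top','t2.png')
for z in(.071,.02):
  for g in find(t,'green',z,SO-.05*EY,6,.2): d=g[0]-SO; print(z,'glass st',(d@EX).round(3),(d@EY).round(3),np.round(g[1],0))
sd=snap('side','s2.png')
a=t['img'][165:255,220:340,::-1]; b=sd['img'][165:285,230:350,::-1]
cv2.imwrite('pics/after.png',np.hstack([cv2.resize(a,(400,300)),cv2.resize(b,(400,300))]))
E
```

```text
down z0.105 t45.1 [0.6597 0.1756 0.1062] w0.0194 g 45.0 F [-1.5 -0.   5.6]
y0.040 t45.9 [0.6545 0.1276 0.1062] w0.0195 g 45.0 F [0.9 0.2 5.4]
y-0.007 t46.7 [0.6484 0.0805 0.1062] w0.0197 g 45.0 F [0.9 0.8 6. ]
y-0.055 t47.5 [0.6423 0.0333 0.1062] w0.0197 g 45.0 F [0.4 0.1 6.2]
y-0.102 t48.4 [ 0.6361 -0.0137  0.1062] w0.0200 g 45.0 F [0.  0.7 7.1]
mat t51.8 [ 0.4413 -0.3787  0.2499] w0.0198 g 45.0 F [ 0.4 -0.  -2.6]
0.071 glass st -0.036 -0.14 [27. 20.]
0.071 glass st 0.048 -0.141 [31. 17.]
0.071 glass st -0.002 -0.139 [19. 12.]
0.02 glass st -0.032 -0.143 [28. 21.]
0.02 glass st 0.054 -0.144 [32. 17.]
0.02 glass st 0.002 -0.142 [20. 13.]
```

View pics/after.png

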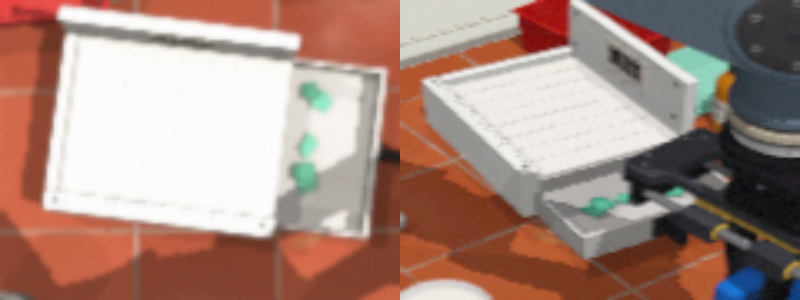

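Both views show the board clear and all five pieces in the tray (station y ≈ -0.14). Next: set the scraper down and check it, then push the tray home.

```bash
python3 - <<'E'
from seg import *
ctrl.move_l([*MAT,.052],down(MATY+np.pi/2),feed=.15)
f0=np.array(ctrl.current_wrist_force())[2]; z=.052
while z>.038:
    z-=.001; ctrl.move_l([*MAT,z],feed=.03)
    if np.array(ctrl.current_wrist_force())[2]-f0>2.5: break
stat('set')
ctrl.command_gripper(.05,25); ctrl.wait(.2)
ctrl.move_l([*MAT,.25],feed=.2)
ctrl.goto((.40,-.30,.36),down(np.pi/2))
s=snap('wrist')
for n,c,zz,m in(('scraper','blue',.02,MAT),('scanner','yellow',.036,PAD)): print(n,find(s,c,zz,m))
az=np.arctan2(*EY[::-1]); Q=tilt(az+np.pi,-.4); e=np.array([*EY,0])
g=st(.0008,-.236,.036)
ctrl.command_gripper(.045,25)
ctrl.goto(g+[-.05,0,.25],Q); ctrl.move_l(g+[0,0,.15],feed=.2)
ctrl.move_l(g,feed=.1); stat('at')
ctrl.command_gripper(0,25); stat('grip')
d=0
while d<.110:
    d+= .085 if d==0 else .003
    ctrl.move_l(g+e*d,feed=.06 if d<.086 else .03)
    F=np.array(ctrl.current_wrist_force())[:2]@EY; print('%.3f %.1f'%(d,F), np.round((np.array(ctrl.current_tool_pos())[:2]-SO)@EY,4))
    if F<-9: break
ctrl.command_gripper(.045); stat('open')
p=np.array(ctrl.current_tool_pos()); ctrl.move_l(p-e*.01+[0,0,.16],feed=.15); stat('up')
E
```

```text
set t55.4 [ 0.441  -0.3797  0.0452] w0.0200 g 45.0 F [-1.5  0.7  7. ]
scraper [(array([ 0.44072534, -0.37888409]), (99.36588287353516, 37.1594123840332), np.float64(0.09449191824272409))]
scanner [(array([ 0.46602914, -0.32067032]), (96.93355560302734, 44.25494384765625), np.float64(-0.02421639010819952))]
at t62.6 [ 0.5925 -0.1427  0.0367] w0.0450 g 0.0 F [ 0.9  0.  -0.2]
grip t63.3 [ 0.5919 -0.1424  0.036 ] w0.0116 g 25.0 F [ 0.1 -0.6  0.5]
0.085 -0.7 -0.1509
0.088 0.1 -0.148
0.091 -0.5 -0.1448
0.094 0.6 -0.1417
0.097 0.2 -0.1387
0.100 -1.5 -0.136
0.103 -10.4 -0.1358
open t67.2 [ 0.6052 -0.0403  0.036 ] w0.0450 g 0.0 F [-0.  -0.3 -0. ]
up t68.4 [ 0.6033 -0.0499  0.1951] w0.0448 g 0.0 F [ 0.4 -0.2  0.5]
```

The tray is home, having travelled 0.100. The scanner has been knocked about 47 mm toward the scraper, so I'll grip it ahead of the scraper's foot, put it back on the pad, and regrasp it at its centre later.

```bash
cat > sc.py <<'E'
from seg import *
def look(pose=(.40,-.30,.36)):
    ctrl.goto(pose,down(np.pi/2)); s=snap('wrist')
    r=find(s,'yellow',.036,PAD); c,_,y=r[0]; b=find(s,'blue',.02,MAT)
    m=c+.0146*np.array([np.cos(y),np.sin(y)])
    print('scanner',m.round(4),round(y,3),np.round(r[0][1],1),'scraper',b[0][0].round(4),round(b[0][2],3)); return m,y,s
def setdown(p,Q,z0,zmin,df=2.0):
    ctrl.move_l([*p,z0],Q,feed=.12); f0=np.array(ctrl.current_wrist_force())[2]; z=z0
    while z>zmin:
        z-=.001; ctrl.move_l([*p,z],feed=.03)
        if np.array(ctrl.current_wrist_force())[2]-f0>df: break
    stat('set z%.3f'%z)
E
python3 - <<'E'
from sc import *
p=np.array(ctrl.current_tool_pos()); ctrl.move_l([p[0]-.1,p[1],.30],feed=.3)
m,y,s=look()
cv2.imwrite('pics/kn.png',cv2.resize(s['img'][138:258,200:320,::-1],(600,600),interpolation=cv2.INTER_CUBIC))
E
```

```text
scanner [ 0.4809 -0.3207] -0.025 [97.  43.4] scraper [ 0.4409 -0.379 ] 0.093
```

View pics/kn.png

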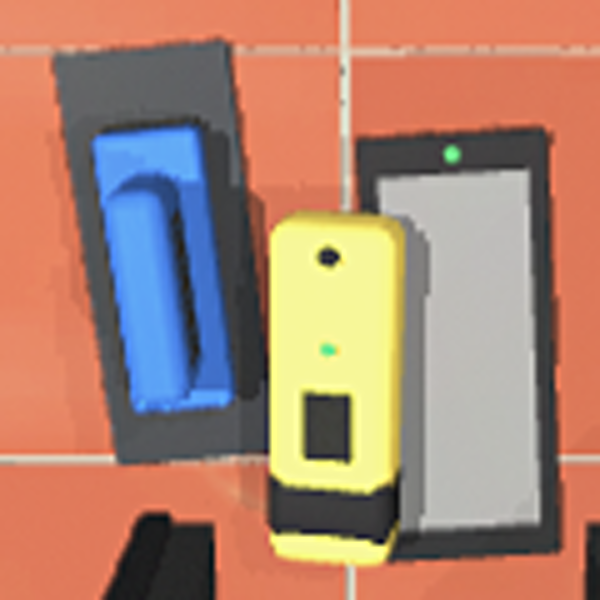

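The crop shows the scanner lying between mat and pad with its +y edge on the pad rim, and the scraper square on its mat. The gap to the scraper ends near row 405, so I grip at about the window band.

```bash
python3 - <<'E'
from sc import *
m=np.array([.4809,-.3207]); y=-.025; o=.029
u=np.array([np.cos(y),np.sin(y)]); c=m+o*u; Q=down(y+np.pi/2)
ctrl.command_gripper(.060,35)
ctrl.goto([*c,.15],Q); ctrl.move_l([*c,.028],feed=.1); stat('at')
ctrl.command_gripper(0,35); stat('grip')
ctrl.move_l([*c,.12],feed=.1); stat('lift')
up=np.array([np.cos(PADY),np.sin(PADY)]); P=PAD+o*up; QP=down(PADY+np.pi/2)
ctrl.move_l([*P,.12],QP,feed=.1)
setdown(P,QP,.042,.024)
ctrl.command_gripper(.06); ctrl.wait(.3); ctrl.move_l([*P,.2],feed=.2)
look()
E
```

```text
at t73.7 [ 0.5103 -0.3218  0.0287] w0.0601 g 0.0 F [-0.2  0.   0.2]
grip t74.1 [ 0.5102 -0.3217  0.0285] w0.0465 g 34.0 F [-0.  -0.5  3.6]
lift t75.2 [ 0.5094 -0.321   0.1193] w0.0461 g 33.7 F [-0.5 -0.4 -1.8]
set z0.033 t78.9 [ 0.5033 -0.2742  0.0337] w0.0463 g 33.8 F [-1.6  0.8  5.2]
scanner [ 0.4737 -0.2741] 0.075 [97.  43.6] scraper [ 0.4409 -0.3788] 0.096
```

```bash
python3 - <<'E'
from sc import *
import pickle
w=pickle.load(open('w_st.pkl','rb'))
o=w['o'][:2]-SO; d=rays(w,[(195+250/4,155+490/4),(195+425/4,155+500/4)])
for k in d:
    t=(.08-o@EX)/(k[:2]@EX); print('label y',round(o@EY+t*k[:2]@EY,4),'z',round(w['o'][2]+t*k[2],4))
m=np.array([.4737,-.2741]); y=.075; Q=down(y+np.pi/2)
ctrl.command_gripper(.060,45)
ctrl.goto([*m,.15],Q); ctrl.move_l([*m,.026],feed=.1)
ctrl.command_gripper(0,45); stat('grip')
ctrl.move_l([*m,.22],feed=.15); stat('lift')
S=down(SY+np.pi/2)
ctrl.goto(st(-.12,0,.22),S); ctrl.move_l(st(-.12,0,.123),feed=.12); ctrl.move_l(st(-.082,0,.123),feed=.06); ctrl.wait(.3)
stat('scan'); t=snap('side','scan.png'); tp=snap('top','scant.png')
a=t['img'][165:285,220:340,::-1]; b=tp['img'][170:270,210:330,::-1]
cv2.imwrite('pics/scan2.png',np.hstack([cv2.resize(a,(400,400)),cv2.resize(b,(400,400))]))
ctrl.wait(2.4); stat('held')
E
```

```text
label y -0.0374 z 0.1077
label y 0.038 z 0.0994
grip t84.5 [ 0.4739 -0.2742  0.0263] w0.0441 g 45.0 F [-0.4  0.6  2.4]
lift t86.0 [ 0.4732 -0.2736  0.2191] w0.0437 g 45.0 F [-0.5 -0.6 -1.6]
scan t89.5 [0.5398 0.1022 0.123 ] w0.0439 g 45.0 F [-0.9 -0.2 -1.4]
held t92.0 [0.54   0.1022 0.123 ] w0.0437 g 45.0 F [ 0.4  0.9 -1.6]
```

View pics/scan2.png

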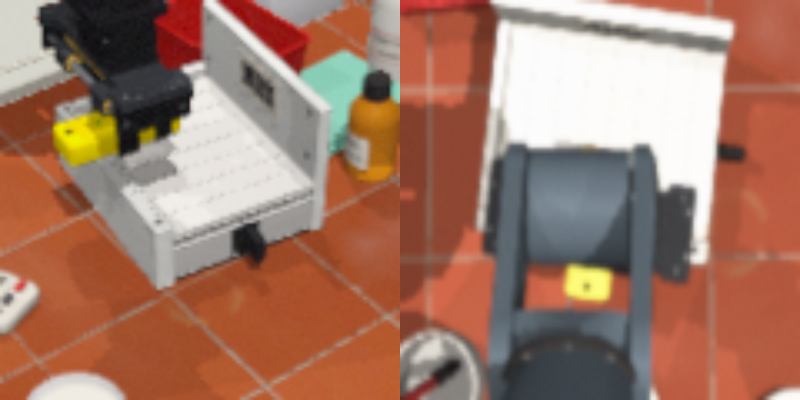

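The side view shows the scanner held level at (115,135), aimed at the label at (258,85), with the tray flush. The pen is in the beaker (top view). Now it goes back on the pad.

```bash
python3 - <<'E'
from sc import *
ctrl.wait(.4)
ctrl.move_l(st(-.12,0,.123),feed=.1); ctrl.move_l(st(-.12,0,.22),feed=.15)
QP=down(PADY+np.pi/2)
ctrl.goto([*PAD,.22],QP); stat('over')
setdown(PAD,QP,.036,.022)
ctrl.command_gripper(.06); ctrl.wait(.3); ctrl.move_l([*PAD,.2],feed=.2)
look()
t=snap('top','fin.png'); 
for z,n in((.071,'board'),):
  print('green near station',[((g[0]-SO)@EX,(g[0]-SO)@EY) for g in find(t,'green',z,SO,6,.13)])
H=hsv(t); P=proj(t,[st(x,y,.04) for x,y in((-.03,-.115),(.03,-.115),(.03,-.29),(-.03,-.29))])
m=np.zeros(H.shape[:2],np.uint8); cv2.fillPoly(m,[P.astype(np.int32)],1)
for c in blobs((H[...,2]<70)&(m>0),8):
    Q=onz(t,c.reshape(-1,2),.047)[:,:2]-SO; print('fin y',(Q@EY).min().round(4),(Q@EY).max().round(4))
# bystanders: difference against the first top picture, away from the arm
import pickle
a=pickle.load(open('top0.pkl','rb'))['img'].astype(int); d=np.abs(a-t['img']).sum(2)
for n,uv in(('timer',(280,275)),('dish',(328,280)),('amber',(294,150))):
    print(n,d[uv[1]-14:uv[1]+15,uv[0]-14:uv[0]+15].mean().round(1))
stat()
E
```

```text
over t95.1 [ 0.4743 -0.275   0.2196] w0.0439 g 45.0 F [ 0.4  0.4 -0.9]
set z0.026 t99.3 [ 0.4744 -0.2762  0.0263] w0.0435 g 45.0 F [-1.   1.3  2.9]
scanner [ 0.4741 -0.276 ] 0.068 [96.9 43. ] scraper [ 0.4408 -0.3787] 0.095
green near station []
fin y -0.1412 -0.1199
timer 50.1
dish 9.6
amber 10.9
 t102.1 [ 0.3998 -0.299   0.3575] w0.0599 g 0.0 F [ 0.5 -0.5  0.2]
```

```bash
python3 - <<'E'
from seg import *
import pickle
v=pickle.load(open('w_pad.pkl','rb')); s=snap('wrist')
for k in(v,s):
    H=hsv(k); m=np.zeros(H.shape[:2],bool); m[125:180,465:525]=1
    for c in blobs((H[...,1]<70)&(H[...,2]>120)&m,150): print(rect(k,c,.019))
E
```

```text
(array([0.37048242, 0.06368447]), (79.12483215332031, 66.04412078857422), np.float64(-1.1457828811928281))
(array([0.36996368, 0.06405348]), (79.92042541503906, 65.70500946044922), np.float64(-1.1381437034744768))
```

The timer hasn't moved; the difference in the top view came from the arm's shadow. Handing in.

```bash
python3 -c "
from h import *
print(ctrl.close_job()); print(ctrl.current_time())"
```

```text
the job is handed in; nothing more can be done
None
the job is handed in; nothing more can be done
```

The job is handed in after about 102 s of the 192 s allowed, with no verdict returned: the one pen (red) stands in the beaker, all five glass pieces are in the tray and it is home, the barcode scan was held 2.4 s, the scraper and scanner (knocked aside once, put back) are on their mat and pad, and camera checks showed timer, bottle and dish not moved.

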